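Pry open the back cover of the larger phone

TASK

Two rugged phones sit in stands on the repair mat, each with its hinged back cover sprung slightly ajar. Pick up the flat-bladed pry tool, slip its blade under the raised edge of the larger phone's cover and lever the cover up until it stands open past 60 degrees, touching that phone with the tool only. Then lay the tool down on the mat without dropping it, and leave the smaller phone alone.

Things in the scene. Friction and masses are not known exactly. Their poses are not given: they have to be found in the camera images.
- pry_tool: Pry tool flat on the 3 mm mat: black bar handle 90 mm long (x), 20 wide (y), 26 tall (z), and a flat steel blade 55 long, 18 wide, 2 thick out of its front end. Origin: centre of the handle's underside, the place to grip. x points along the tool to the blade, z up. Blade tip: 100 mm from the origin along x; blade mid-thickness 12 mm above the underside. 60 g.
- phone: Larger phone, 160 mm long (y), 78 wide (x), fixed on a stand. Origin: centre of the stand's underside, on the mat. Phone's top face 41.5 mm above it. x points away from the robot (within 17 deg), from the cover's raised free edge to its hinge. Cover 3 mm thick, size of the phone; hinge line along y at x = +39 mm, 42 mm above the origin, at the cover's underside. The other phone is 120 by 60 mm.
- cover (a joint): Opening angle of the larger phone's cover in rad: 0 shut flat, 1.57 upright, stop at 1.8. Starts ajar at 0.17 to 0.24: a gap of 13 to 18 mm under the free edge, 78 mm from the hinge. Hinge friction (about 0.7 N at the free edge) keeps the cover where it is left.
- small_cover (a joint): Opening angle of the smaller phone's cover in rad, measured alike; starts ajar at 0.17 to 0.24 and is to stay so.
Mind the look-alikes: they are no part of the job. Leave any green look-alike of the phone alone.

How it is judged:
On the way:
1. the pry tool is pushing the larger phone's cover up, which is more than 0.4 rad (23 degrees) open (value of joint cover above 0.4 rad and contact force between pry_tool and phone above 0.1 N), for 0.1 s.
At the end, for the whole second after the job is handed in: The larger phone's cover stands open by more than 1.05 rad (60 degrees); the pry tool lies still on the mat or bench, its origin less than 35 mm above the bench (lying in any attitude); the smaller phone's cover is still ajar between 0.08 and 0.35 rad (value of joint cover above 1.05 rad and height (world z) of pry_tool below 0.035 m and linear speed of pry_tool below 0.03 m/s and angular speed of pry_tool below 0.3 rad/s and value of joint small_cover between 0.08 and 0.35 rad); the robot touches nothing.
It fails at once if the fingers or the arm touch the larger phone or its cover with more than 0.5 N (contact force between any of the fingers, the arm and phone above 0.5 N).
It fails at once if the smaller phone's cover is pushed below 0.08 rad or above 0.35 rad (value of joint small_cover above 0.35 rad or value of joint small_cover below 0.08 rad).
It fails at once if the pry tool is dropped or thrown (out of the fingers and faster than 0.7 m/s) (contact force between the fingers and pry_tool below 0.05 N and linear speed of pry_tool above 0.7 m/s).
It also fails if it takes over 45 s, if anything falls off the work surface, if the arm or the gripper's body presses on something with over 40 N, if the wrist force passes 120 N, or if a joint passes its speed limit or range.

ROBOT

A 6-joint arm with a two-finger parallel gripper is mounted at the origin on the work surface. World frame = base frame: x ahead of the robot, y to its left, z up, the work surface at z = 0. Lengths are in m, angles in rad, forces in N, time in s.
With the tool pointing down it reaches from about 0.15 to 0.775 m from the base axis. Payload 6.1 kg.
Tool frame: the origin (TCP) lies at the very end of the fingers, on their centre line; the grasp point (between the pads) lies 19 mm behind it; z points along the fingers, x is the direction in which the jaws open and shut, and the axes are right-handed (so a half turn about z gives the same grasp; the last joint's range is limited). The gripper opens to 85 mm and grips with 20 to 120 N. Pads are 22 mm wide; open, the fingers measure 114 mm over their backs; the gripper's body (76 mm by 85 mm) begins 54 mm behind the grasp point. The pads swing forward as they close: fully open they stand 13 mm farther back than shut.
Start: joints at [-1.217, 0.126, -0.04, 1.405, 0, 1.571], TCP at [0.182, -0.492, 0.231] pointing down, gripper open.
Joint ranges: [-2.72, 2.72], [-0.95, 1.95], [-1.27, 1.35], [-1.78, 2.02], [-1.46, 1.47], [-3.14, 3.14]. Speed limits (rad/s): [2.39, 2.39, 3.01, 3.14, 3.14, 3.14].

INTERFACE

Orientations are given as [roll, pitch, yaw] about the fixed x, y, z axes, in that order (R = Rz(yaw) Ry(pitch) Rx(roll)).
In Python, from rig import manip gives the robot as it stands.
- The arm moves only by the tool send_rows, never from a script. Its argument "steps" is a list of rows, each a list of 5 numbers: the opening, from 0 (shut) to 1 (fully open), then the shift along the tool's x, y, z in mm, then the turn about the tool's z in degrees. In form: [[fingers, tx, ty, tz, roll], ...]. A call has exactly 5 rows; each row is the pose to reach, as a shift and turn from the pose commanded when the call began, along the tool's axes at that moment; what a row does not reach only later rows make up. A row lasts 1/10 s, in which the tool goes at most 50 mm and 8.59 degrees, less where a joint would pass 70% of its speed; a pose out of reach is approached as far as the arm can. A call with a gripper value outside its range is refused whole. The fingers move at their own pace and stop on an object; "squeeze" is the grip in N (left out, the last holds). Time passes only in rows, so rows that repeat a pose let the fingers close, or fill a call up. It gives the time, the measured TCP pose, the force and the opening at its end, in the units of the state.
- manip.observe(): the state, without advancing time (a new reading comes with each control period).
- manip.capture(name): name is "side" or "top"; returns a dict with "img" (400x640x3 uint8, red, green, blue), "K" (3x3 intrinsics, pixels), "camera_from_world" (4x4, takes a point from world to camera coordinates). Camera axes: x right, y down, z forward; pixel columns grow to the right and rows downward; lengths in m; the calibration is good to about 2 mm. A picture is of the moment at which its call begins. There is no depth.
- manip.close_job(): hands the job in, once; it reports no verdict.
The state is a dict: "t": time; "q": joint angles; "qvel": joint speeds; "joint_efforts": joint torques, N m; "position": TCP position; "ee_rot": TCP orientation; "contact_force": force on the tool from outside, world axes, zero at the start; "moment": the same for the moment, N m; "grip_width": finger opening in m.
Only numpy, scipy, OpenCV 4.12 (cv2) and the standard library are available. Lean on these libraries where they do the work, as an engineer would, in place of code of your own. Each camera call takes 0.05 s, during which the arm holds its last target. There are 200 camera calls.

## Working session

There is one attempt and no reset: what is moved stays moved. The work goes in short steps, Python scripts to look and compute and a tool call to move; the robot and the scene stay as the last step left them, time stands still between calls to the robot, and variables do not carry over. Pictures are saved under pics/ and viewed, about 8 in all and at most 12, crops included, and the job is handed in when it is done.

Besides the shell and the picture viewer there is one more tool, called after "Call:" as a command line: name --pt "numbers of a row" for each row, then --argument value for the rest. send_rows: Moves the arm, as the interface text tells. Its arguments: {"type":"object","properties":{"steps":{"type":"array","items":{"type":"array","items":{"type":"number"}}},"squeeze":{"type":"number"}},"required":["steps"]}

```bash
ls; mkdir -p pics; cat > h.py <<'E'
import numpy as np, cv2
from rig import manip
from scipy.spatial.transform import Rotation as R
def cap(n,save=None):
    c=manip.capture(n)
    if save: cv2.imwrite('pics/'+save,c['img'][:,:,::-1])
    return c
def ray(c,px,z):
    "pixel -> world point on plane z"
    T=c['camera_from_world'];Rw=T[:3,:3].T;o=-Rw@T[:3,3]
    d=Rw@np.linalg.solve(c['K'],[px[0],px[1],1]);return o+d*(z-o[2])/d[2]
def proj(c,p):
    T=c['camera_from_world'];q=c['K']@(T[:3,:3]@np.array(p)+T[:3,3]);return q[:2]/q[2]
E
python3 - <<'E'
from h import *
np.set_printoptions(precision=4,suppress=True)
for n in('top','side'):
    c=cap(n,n+'0.png');T=c['camera_from_world'];print(n,c['K'].ravel(),-T[:3,:3].T@T[:3,3],T[2,:3])
print(manip.observe())
E
```

```text
pics
top [374.5046   0.     321.5222   0.     374.5046 196.1036   0.       0.
   1.    ] [0.2209 0.1856 1.1513] [ 0.1953  0.0178 -0.9806]
side [519.4281   0.     315.0546   0.     519.4281 202.7705   0.       0.
   1.    ] [-0.1596 -0.7445  1.4218] [ 0.3444  0.5409 -0.7673]
{'t': 0.1, 'q': array([-1.217 ,  0.1263, -0.0405,  1.4054, -0.    ,  1.5708]), 'qvel': array([-0.0012, -0.0015,  0.0021, -0.0012, -0.0005,  0.0012]), 'joint_efforts': array([  0.0021, -43.6907,  35.3605,   0.0138,   0.0001,  -0.    ]), 'position': array([ 0.1818, -0.4921,  0.2306]), 'ee_rot': array([ 3.1416,  0.0015, -1.217 ]), 'contact_force': array([-1.1878,  0.1068, -0.9905]), 'moment': array([-0.044 , -0.0233, -0.0187]), 'grip_width': 0.08528290491292388}
```

View pics/top0.png

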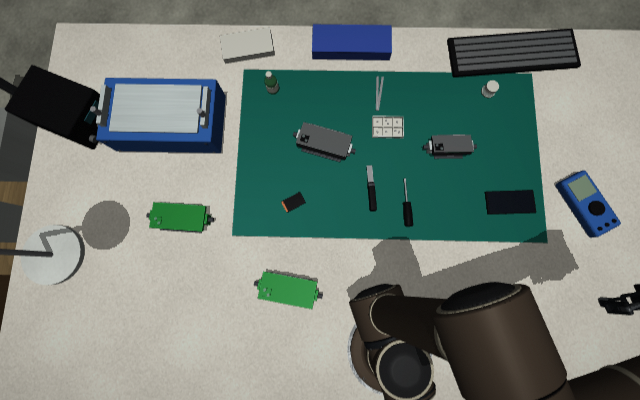

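View pics/side0.png

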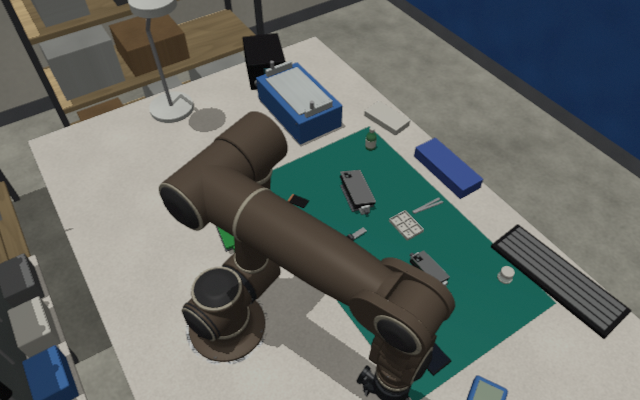

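The larger grey phone is at top-view (325,141) and the smaller one at (450,145). The green look-alikes are at (180,217) and (288,289). There are two candidates for the tool: a flat-bladed one at (371,188), and a thin-shafted screwdriver at (407,203). I choose the flat blade and will check it in a crop while measuring it.

```bash
python3 - <<'E'
from h import *
np.set_printoptions(precision=4,suppress=True)
c=cap('top');im=c['img']
cr=im[110:235,285:425,::-1];cv2.imwrite('pics/crop1.png',cv2.resize(cr,None,fx=5.5,fy=4.7 and 4.7,interpolation=cv2.INTER_CUBIC) if 0 else cv2.resize(cr,None,fx=4.7,fy=4.7,interpolation=cv2.INTER_CUBIC))
hsv=cv2.cvtColor(im,cv2.COLOR_RGB2HSV)
m=((hsv[:,:,1]<90)|(hsv[:,:,2]<45)).astype(np.uint8)
def comp(x0,y0,x1,y1,mask,z):
    k=np.zeros_like(mask);k[y0:y1,x0:x1]=mask[y0:y1,x0:x1]
    n,l,s,ce=cv2.connectedComponentsWithStats(k)
    for i in range(1,n):
        if s[i,4]>25:
            r=cv2.minAreaRect(np.argwhere(l==i)[:,::-1].astype(np.float32))
            P=np.array([ray(c,p,z) for p in cv2.boxPoints(r)])
            print(s[i],ce[i],ray(c,ce[i],z)[:2],'sides',np.linalg.norm(P[1]-P[0]),np.linalg.norm(P[2]-P[1]));print(P[:,:2].tolist())
v=hsv[:,:,2]
print('handle');comp(355,160,390,215,(v<60).astype(np.uint8),.029)
print('blade');comp(355,160,390,215,((hsv[:,:,1]<90)&(v>90)).astype(np.uint8),.015)
print('phone');comp(290,115,360,165,m,.05)
print('small');comp(420,125,485,165,m,.05)
E
```

```text
handle
[367 179  10  33 219] [371.5342 196.5297] [0.4464 0.0534] sides 0.023665408434568054 0.10080917400096416
[[0.5008362801983076, 0.06990220850764875], [0.5036414244985784, 0.04640364000168262], [0.4032350139122341, 0.03740129164566369], [0.4004890650613214, 0.060498096178542904]]
blade
[366 165   8  17  98] [369.6224 173.051 ] [0.524  0.0576] sides 0.01814515342486343 0.05321960915752487
[[0.5494839929022908, 0.06926242875277869], [0.5517264118470415, 0.05125637004777453], [0.49874380707415095, 0.046239359946192354], [0.49652653181979406, 0.06408620069573202]]
phone
[ 293  122   63   40 1560] [323.7782 141.6474] [0.6118 0.2028] sides 0.09464059460619346 0.2010100399153414
[[0.5923788720100716, 0.3096454041143438], [0.6845991955639245, 0.2883791380801633], [0.6301524228135176, 0.09488344023694847], [0.539832020453522, 0.11877397926572911]]
small
[ 423  134   54   25 1012] [449.7994 145.7381] [ 0.6063 -0.1839] sides 0.16366164534985014 0.07505332897820792
[[0.6384936111673933, -0.10123993761062725], [0.6488679442554224, -0.26457244316784556], [0.5738245560724096, -0.2633509356055451], [0.5635253541530236, -0.10208758233024182]]
```

View pics/crop1.png

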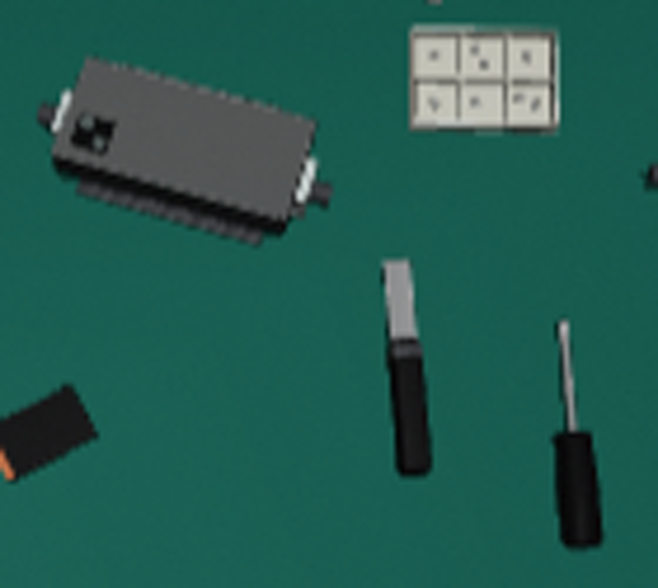

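The crop confirms it: the flat steel blade and black bar handle at (371,188) are the pry tool, and (407,203) is a round-shaft screwdriver. The phone cover's hinge edge runs from crop (90,58) to (315,122). Its free edge runs from (53,157) to (286,220).

```bash
cat >> h.py <<'E'
def go(p,yaw):
    s=manip.observe();Rm=R.from_euler('xyz',s['ee_rot']).as_matrix()
    d=Rm.T@(np.array(p)-s['position'])*1000
    a=-np.degrees((yaw-s['ee_rot'][2]+np.pi)%(2*np.pi)-np.pi)
    print('t',s['t'],'pos',s['position'].round(4),'rpy',s['ee_rot'].round(3),'shift mm',d.round(1),'roll',round(a,1),'F',s['contact_force'].round(2),'w',round(s['grip_width'],4))
E
python3 - <<'E'
from h import *
c=cap('top')
f=lambda u,v,z: ray(c,(285+(u+.5)/4.7-.5,110+(v+.5)/4.7-.5),z)[:2]
hl,hr=f(88,57,.048),f(317,121,.048)
fl,fr=f(51,157,.063),f(288,222,.063)
print(hl,hr,fl,fr,np.linalg.norm(hl-hr),np.linalg.norm(fl-fr))
for a,b in((hl,hr),(fl,fr)): d=a-b;print('yaw',np.arctan2(d[1],d[0])-np.pi/2)
d=(hl-hr+fl-fr);yaw=np.arctan2(d[1],d[0])-np.pi/2
ux=np.array([np.cos(yaw),np.sin(yaw)])
print('hinge mid',(hl+hr)/2,'free mid',(fl+fr)/2,'sep',((hl+hr)/2-(fl+fr)/2)@ux,'yaw',yaw)
print('origin from hinge',(hl+hr)/2-.039*ux)
go((.451,.051,.15),1.66)
E
```

```text
[0.67671822 0.26839416] [0.63476332 0.1156688 ] [0.60113171 0.28897505] [0.5602867  0.13467441] 0.15838324171000828 0.15961517254889676
yaw -0.2680948928947493
yaw -0.2587752823703853
hinge mid [0.65574077 0.19203148] free mid [0.5807092  0.21182473] sep 0.07759720884963418 yaw -0.2634170353433176
origin from hinge [0.61808604 0.20218635]
t 0.2 pos [ 0.1818 -0.4922  0.2308] rpy [ 3.142e+00  1.000e-03 -1.217e+00] shift mm [-416.2 -440.7   81.2] roll -164.8 F [-0.79  0.45 -0.68] w 0.0856
```

Call:
send_rows --squeeze 60 --pt "1 0 0 0 -8" --pt "1 0 0 0 -16" --pt "1 0 0 0 -24" --pt "1 0 0 0 -32" --pt "1 0 0 0 -40"

```text
t: 0.7
position: [0.1819, -0.4924, 0.231]
ee_rot: [-3.141, 0.0, -0.513]
contact_force: [1.2, 0.6, 0.4]
grip_width: 0.0854
```

```bash
python3 -c "
from h import *
print(manip.observe()['q']);go((.451,.051,.15),1.66)"
```

```text
[-1.21698490e+00  1.25983599e-01 -3.99293129e-02  1.40537558e+00
  2.16386301e-05  8.66889352e-01]
t 0.7 pos [ 0.1819 -0.4924  0.231 ] rpy [-3.141  0.    -0.513] shift mm [ -32.2 -605.5   81.3] roll -124.5 F [1.22 0.61 0.41] w 0.0854
```

Call:
send_rows --pt "1 -2 -45 0 -8" --pt "1 -5 -90 0 -16" --pt "1 -7 -135 0 -24" --pt "1 -10 -180 0 -32" --pt "1 -12 -225 0 -40"

```text
t: 1.2
position: [0.2833, -0.2895, 0.2312]
ee_rot: [3.142, -0.0, 0.184]
contact_force: [2.3, 0.2, -0.1]
grip_width: 0.0851
```

```bash
python3 -c "
from h import *
go((.451,.051,.15),1.66)"
```

```text
t 1.2 pos [ 0.2833 -0.2895  0.2312] rpy [ 3.142 -0.     0.184] shift mm [ 227.3 -304.    81.3] roll -84.6 F [ 2.27  0.23 -0.12] w 0.0851
```

Call:
send_rows --pt "1 27 -36 5 -8" --pt "1 54 -72 10 -16" --pt "1 81 -108 20 -24" --pt "1 108 -144 30 -32" --pt "1 135 -180 40 -40"

```text
t: 1.7
position: [0.3842, -0.0881, 0.1911]
ee_rot: [3.141, -0.0, 0.883]
contact_force: [1.1, -0.3, -0.0]
grip_width: 0.0851
```

```bash
python3 -c "
from h import *
go((.451,.051,.12),1.66)"
```

```text
t 1.7 pos [ 0.3842 -0.0881  0.1911] rpy [ 3.141 -0.     0.883] shift mm [149.9 -36.7  71.1] roll -44.5 F [ 1.13 -0.32 -0.05] w 0.0851
```

Call:
send_rows --pt "1 38 -9 14 -8.5" --pt "1 76 -18 28 -17" --pt "1 114 -27 42 -25.5" --pt "1 150 -36.5 56 -34" --pt "1 150 -36.5 71 -42.5"

```text
t: 2.2
position: [0.4532, 0.0521, 0.1196]
ee_rot: [3.141, -0.001, 1.63]
contact_force: [0.2, -0.7, -0.0]
grip_width: 0.0852
```

```bash
python3 -c "
from h import *
go((.451,.051,.007),1.66)
cap('side','s1.png');c=cap('top');im=c['img'][130:250,310:440,::-1];cv2.imwrite('pics/t1.png',cv2.resize(im,None,fx=4.5,fy=4.5,interpolation=2))"
```

```text
t 2.2 pos [0.4532 0.0521 0.1196] rpy [ 3.141e+00 -1.000e-03  1.630e+00] shift mm [ -1.1  -2.3 112.6] roll -1.7 F [ 0.21 -0.72 -0.05] w 0.0852
```

View pics/t1.png

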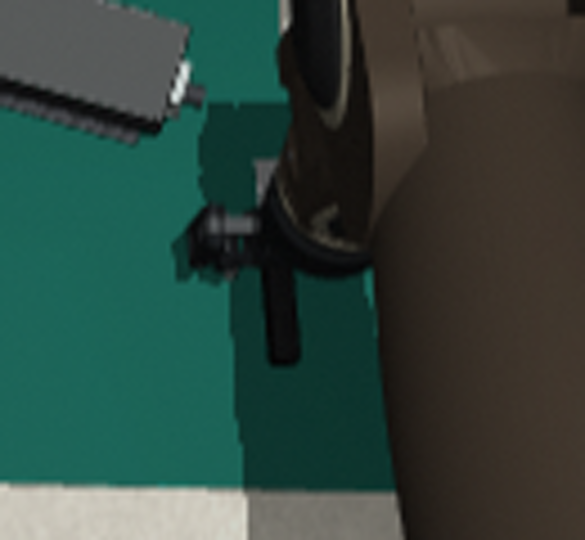

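The gripper straddles the handle (crop (280,270)), and the nearest other object, the screwdriver, is about 80 mm away. I'll go down and close.

Call:
send_rows --pt "0.7 -0.5 -1 30 -1.7" --pt "0.6 -1 -2.3 65 -1.7" --pt "0.6 -1 -2.3 95 -1.7" --pt "0.6 -1 -2.3 112 -1.7" --pt "0.6 -1 -2.3 112 -1.7"

```text
t: 2.8
position: [0.4474, 0.0467, 0.0068]
ee_rot: [-3.138, 0.0, 1.644]
contact_force: [1.1, -0.1, -0.3]
grip_width: 0.0511
```

Call:
send_rows --squeeze 70 --pt "0 0 0 0 0" --pt "0 0 0 0 0" --pt "0 0 0 0 0" --pt "0 0 0 0 0" --pt "0 0 0 0 0"

```text
t: 3.3
position: [0.4507, 0.0476, 0.0102]
ee_rot: [3.138, 0.0, 1.648]
contact_force: [-0.6, -0.7, 7.0]
grip_width: 0.0186
```

Call:
send_rows --pt "0 0 0 -10 0" --pt "0 0 0 -30 0" --pt "0 0 0 -60 0" --pt "0 0 0 -80 0" --pt "0 0 0 -80 0"

```text
t: 3.8
position: [0.4516, 0.0479, 0.0922]
ee_rot: [3.135, -0.0, 1.649]
contact_force: [0.5, -1.0, 0.0]
grip_width: 0.0181
```

```bash
python3 -c "
from h import *
# pry yaw: blade along -0.263 -> tool yaw 1.308 ; tool origin target staging: tip 40mm before free edge
u=np.array([np.cos(-.263),np.sin(-.263)]);fm=np.array([.5807,.2118])
p=fm-u*.135
go((*p,.0875),1.308)
cap('side','s2.png');c=cap('top','t2.png');s=manip.observe();print(s['contact_force'],s['moment'])
for n in('side','top'):
  cc=cap(n);print(n,proj(cc,[.45,.05,.1]),proj(cc,[.55,.06,.1]))
"
```

```text
t 3.8 pos [0.4516 0.0479 0.0922] rpy [ 3.135 -0.     1.649] shift mm [198.5  14.2   4.8] roll 19.5 F [ 0.54 -0.98  0.04] w 0.0181
[-0.26146468 -0.2204986  -1.39979077] [-0.04023728 -0.00820692  0.03294965]
side [342.63468556 228.46982398] [366.14567213 213.14178627]
top [375.65314191 190.50665967] [372.08924348 156.93930536]
```

Call:
send_rows --pt "0 40 3 0 4" --pt "0 80 6 0 8" --pt "0 120 9 0 12" --pt "0 160 12 0 16" --pt "0 198 14 0 19.5"

```text
t: 4.5
position: [0.447, 0.2474, 0.087]
ee_rot: [-3.14, 0.001, 1.306]
contact_force: [0.7, 0.4, -1.0]
grip_width: 0.0189
```

```bash
python3 -c "
from h import *
u=np.array([np.cos(-.263),np.sin(-.263)]);fm=np.array([.5807,.2118])
go((*(fm-u*.135),.0875),1.308)
a=cap('side')['img'][120:260,280:420,::-1];c=cap('top')['img'][90:230,230:370,::-1]
cv2.imwrite('pics/st3.png',np.hstack([cv2.resize(x,None,fx=2.85,fy=2.85,interpolation=2) for x in(a,c)]))
"
```

```text
t 4.5 pos [0.447  0.2474 0.087 ] rpy [-3.140e+00  1.000e-03  1.306e+00] shift mm [ 0.4  3.4 -0.5] roll -0.1 F [ 0.69  0.45 -1.04] w 0.0189
```

View pics/st3.png

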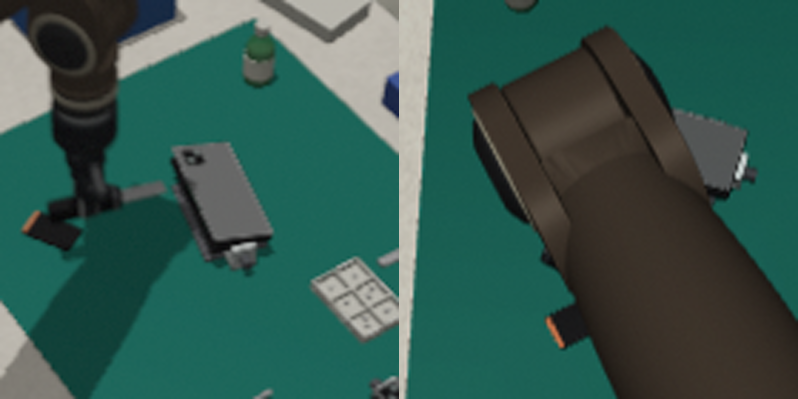

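The side view shows the tool held level. The blade tip is near crop (163,187), about 35 mm short of the cover and above it. I'll measure the blade's height by casting rays onto the tool's vertical plane, along with the cover's free edge corners.

```bash
python3 -c "
from h import *
np.set_printoptions(precision=4,suppress=True)
c=cap('side');T=c['camera_from_world'];Rw=T[:3,:3].T;o=-Rw@T[:3,3]
s=manip.observe();p=s['position'];yaw=s['ee_rot'][2]-np.pi/2;print(p,yaw)
u=np.array([np.cos(yaw),np.sin(yaw),0]);n=np.array([-u[1],u[0],0])
def vp(px):
    d=Rw@np.linalg.solve(c['K'],[px[0],px[1],1]);q=o+d*((p-o)@n)/(d@n);return (q-p)@u,q[2]
hsv=cv2.cvtColor(c['img'],cv2.COLOR_RGB2HSV);m=((hsv[:,:,1]<100)&(hsv[:,:,2]>65)).astype(np.uint8)
k=np.zeros_like(m);k[178:196,320:339]=m[178:196,320:339]
pts=np.argwhere(k)[:,::-1];print(len(pts),pts.min(0),pts.max(0));r=cv2.minAreaRect(pts.astype(np.float32));print(r)
for b in cv2.boxPoints(r): print(b,vp(b))
l=cv2.fitLine(pts.astype(np.float32),cv2.DIST_L2,0,.01,.01).ravel();print(l)
for t in(-6,0,6): print(vp(l[2:]+t*l[:2]))
cv2.imwrite('pics/s4.png',cv2.resize(c['img'][160:220,310:390,::-1],None,fx=9,fy=9,interpolation=2))
"
```

```text
[0.4469 0.2476 0.0868] -0.2587261076492584
74 [322 182] [337 189]
((329.2647399902344, 185.558837890625), (4.6081767082214355, 15.279744148254395), 75.96376037597656)
[321.2941 185.1765] (np.float64(0.04477726277724166), np.float64(0.10743966168534458))
[336.1177 181.4706] (np.float64(0.09805069736232168), np.float64(0.10801734523876805))
[337.2354 185.9412] (np.float64(0.10287688700020767), np.float64(0.08344407622045802))
[322.4118 189.6471] (np.float64(0.04898465346833605), np.float64(0.08299904153689219))
[  0.972   -0.2351 329.1081 185.5946]
(np.float64(0.05198510871053609), np.float64(0.09559793608504052))
(np.float64(0.07301775771645744), np.float64(0.09555435819247271))
(np.float64(0.09414850203008923), np.float64(0.09551057705461807))
```

View pics/s4.png

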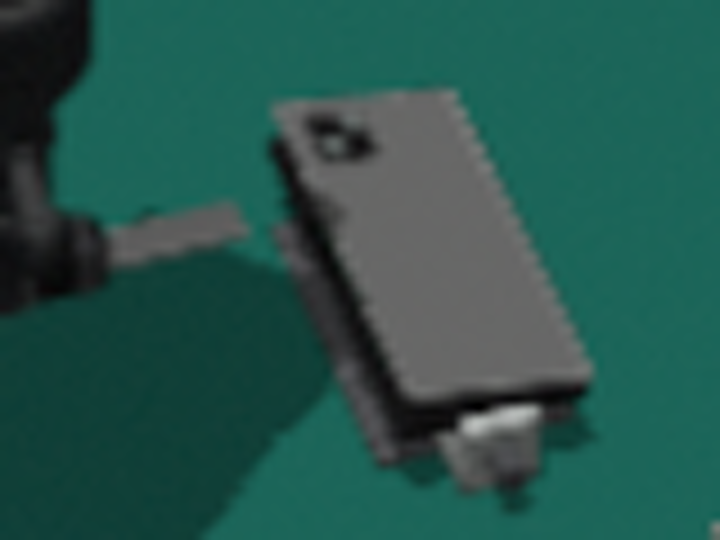

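The blade (crop (110–245, 225)) is level, with mid-height about 8.7 mm above the TCP. The free edge corners are at crop (273,104) and (405,398). I'll triangulate those with the top view.

```bash
python3 -c "
from h import *
a=cap('top');b=cap('side')
P=lambda c:c['K']@c['camera_from_world'][:3]
def tri(t,s):
    t=(285+(t[0]+.5)/4.7-.5,110+(t[1]+.5)/4.7-.5);s=(310+(s[0]+.5)/9-.5,160+(s[1]+.5)/9-.5)
    x=cv2.triangulatePoints(P(a),P(b),np.array(t,float),np.array(s,float)).ravel();x=x[:3]/x[3]
    print(x.round(4),'reproj',np.round(proj(a,x)-t,2),np.round(proj(b,x)-s,2))
tri((51,157),(273,104));tri((288,222),(405,398));tri((88,57),(457,90));tri((317,121),(592,375))
"
```

```text
[0.6026 0.2881 0.0654] reproj [ 0.24 -0.73] [-0.32  0.13]
[0.5593 0.1348 0.0661] reproj [-0.    0.01] [ 0. -0.]
[0.6795 0.2678 0.0475] reproj [ 0.24 -0.78] [-0.33  0.16]
[0.6343 0.1157 0.0502] reproj [ 0.04 -0.13] [-0.06  0.03]
```

Call:
send_rows --pt "0 0 1 15 0" --pt "0 0 2 30 0" --pt "0 0 3 42 0" --pt "0 0 3 45 0" --pt "0 0 3 45 0"

```text
t: 5.25
position: [0.4504, 0.2444, 0.0428]
ee_rot: [-3.141, 0.001, 1.307]
contact_force: [0.7, -0.6, -0.4]
grip_width: 0.0183
```

```bash
cat >> h.py <<'E'
U=np.array([np.cos(-.263),np.sin(-.263)]);H=np.array([.6557,.192])
def arc(th,r=.055,lead=0):
    "TCP shift that puts the blade tip at radius r, angle th from the hinge"
    p=H-U*(r*np.cos(th)+.1005);go((*p,.045+r*np.sin(th)-.0087-.001),1.308)
E
python3 -c "
from h import *
go((*(H-U*.1555),.042),1.308)"
```

```text
t 5.25 pos [0.4504 0.2444 0.0428] rpy [-3.141e+00  1.000e-03  1.307e+00] shift mm [ 2.7 56.4  0.7] roll -0.0 F [ 0.69 -0.6  -0.4 ] w 0.0183
```

Call:
send_rows --pt "0 0 10 0.5 0" --pt "0 1 20 0.5 0" --pt "0 1 30 0.5 0" --pt "0 1 40 0.5 0" --pt "0 1 44 0.5 0"

```text
t: 5.75
position: [0.495, 0.2346, 0.0429]
ee_rot: [3.141, -0.0, 1.308]
contact_force: [1.1, -0.5, -1.2]
grip_width: 0.0183
```

```bash
python3 -c "
from h import *
go((*(H-U*.1555),.042),1.308)
c=cap('side');cv2.imwrite('pics/s5.png',cv2.resize(c['img'][160:220,310:390,::-1],None,fx=9,fy=9,interpolation=2))"
```

```text
t 5.75 pos [0.495  0.2346 0.0429] rpy [ 3.141 -0.     1.308] shift mm [ 0.6 10.7  0.9] roll -0.0 F [ 1.05 -0.49 -1.17] w 0.0183
```

View pics/s5.png

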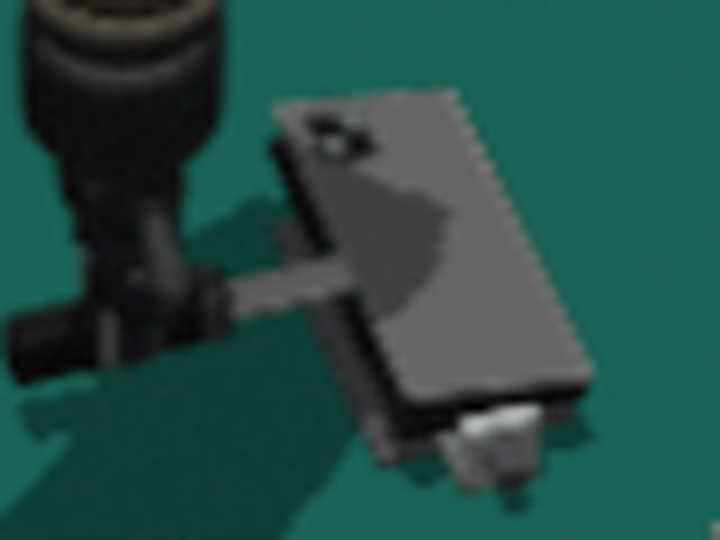

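The blade's tip disappears under the free edge at crop (350,272), with no contact force and the cover unmoved. I'll insert further, then start lifting along the arc.

Call:
send_rows --pt "0 0 5 0.5 0" --pt "0 0.5 11 0.5 0" --pt "0 0.5 12 -4 0" --pt "0 0.5 13 -8 0" --pt "0 0.5 14 -11 0"

```text
t: 6.3
position: [0.5069, 0.2318, 0.0542]
ee_rot: [-3.141, 0.0, 1.309]
contact_force: [-0.8, -0.2, -2.1]
grip_width: 0.0185
```

Call:
send_rows --pt "0 0 0.5 -2 0" --pt "0 0 1.5 -4.5 0" --pt "0 0 3 -7 0" --pt "0 0 4.5 -9.5 0" --pt "0 0 6 -12 0"

```text
t: 6.8
position: [0.513, 0.2302, 0.066]
ee_rot: [-3.141, -0.0, 1.309]
contact_force: [-1.4, 0.5, -1.2]
grip_width: 0.0186
```

```bash
python3 -c "
from h import *
arc(.8);arc(1.0)
c=cap('side');cv2.imwrite('pics/s6.png',cv2.resize(c['img'][150:220,310:390,::-1],None,fx=8,fy=8,interpolation=2))"
```

```text
t 6.8 pos [0.513  0.2302 0.066 ] rpy [-3.141 -0.     1.309] shift mm [ 0.2  8.9 -8.8] roll 0.0 F [-1.44  0.48 -1.24] w 0.0186
t 6.8 pos [0.513  0.2302 0.066 ] rpy [-3.141 -0.     1.309] shift mm [  0.2  17.5 -15.6] roll 0.0 F [-1.44  0.48 -1.24] w 0.0186
```

View pics/s6.png

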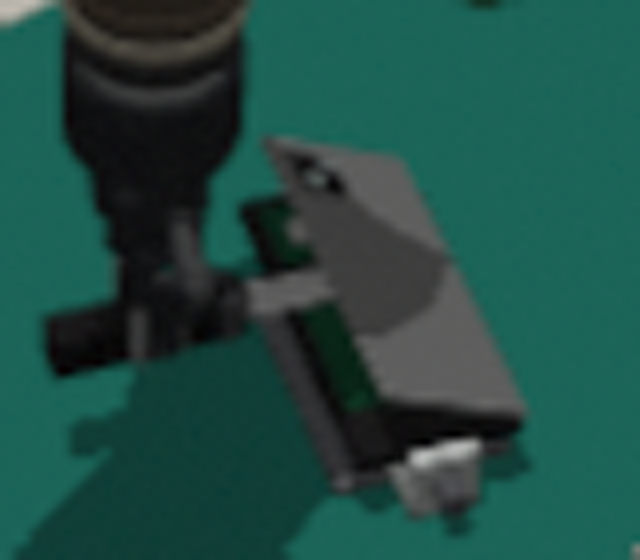

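The cover has risen to about 0.6 rad, and the blade is carrying it at crop (325,285). I'll continue the arc.

Call:
send_rows --pt "0 0 3 -2.5 0" --pt "0 0 5 -4.8 0" --pt "0 0 9 -8.8 0" --pt "0 0 13 -12.3 0" --pt "0 0 17.5 -15.6 0"

```text
t: 7.35
position: [0.5303, 0.2256, 0.0819]
ee_rot: [3.141, -0.0, 1.308]
contact_force: [-1.9, 0.3, -1.6]
grip_width: 0.0183
```

```bash
python3 -c "
from h import *
for t in(1.1,1.2,1.3,1.4):arc(t)"
```

```text
t 7.35 pos [0.5303 0.2256 0.0819] rpy [ 3.141 -0.     1.308] shift mm [ 0.2  4.3 -2.4] roll 0.0 F [-1.87  0.35 -1.61] w 0.0183
t 7.35 pos [0.5303 0.2256 0.0819] rpy [ 3.141 -0.     1.308] shift mm [ 0.2  9.4 -4.7] roll 0.0 F [-1.87  0.35 -1.61] w 0.0183
t 7.35 pos [0.5303 0.2256 0.0819] rpy [ 3.141 -0.     1.308] shift mm [ 0.2 14.6 -6.4] roll 0.0 F [-1.87  0.35 -1.61] w 0.0183
t 7.35 pos [0.5303 0.2256 0.0819] rpy [ 3.141 -0.     1.308] shift mm [ 0.2 19.9 -7.6] roll 0.0 F [-1.87  0.35 -1.61] w 0.0183
```

Call:
send_rows --pt "0 0 4.3 -2.4 0" --pt "0 0 9.4 -4.7 0" --pt "0 0 14.6 -6.4 0" --pt "0 0 20 -7.6 0" --pt "0 0 23 -8 0"

```text
t: 7.85
position: [0.5528, 0.2196, 0.0896]
ee_rot: [3.141, -0.0, 1.308]
contact_force: [-1.4, 1.3, -0.7]
grip_width: 0.0185
```

Call:
send_rows --pt "0 0 0 0 0" --pt "0 0 -15 0 0" --pt "0 0 -35 0 0" --pt "0 0 -60 0 0" --pt "0 0 -85 0 0"

```text
t: 8.35
position: [0.4682, 0.2419, 0.0892]
ee_rot: [-3.141, 0.0, 1.308]
contact_force: [0.2, -0.1, -1.3]
grip_width: 0.0187
```

```bash
python3 -c "
from h import *
go((.40,.13,.09),1.65)
c=cap('side');cv2.imwrite('pics/s7.png',cv2.resize(c['img'][130:230,280:400,::-1],None,fx=5.5,fy=5.5,interpolation=2))"
```

```text
t 8.35 pos [0.4682 0.2419 0.0892] rpy [-3.141  0.     1.308] shift mm [-125.7  -36.8   -0.8] roll -19.6 F [ 0.23 -0.1  -1.28] w 0.0187
```

View pics/s7.png

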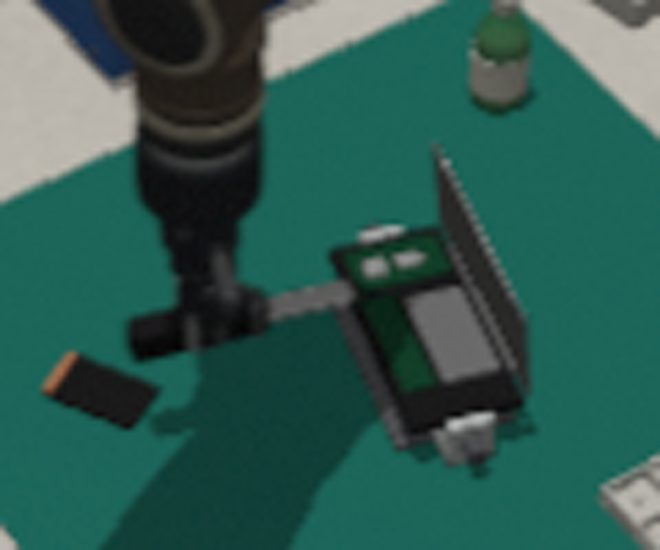

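The cover stands nearly upright (crop (440,150) to (525,390)) and stays there with the blade withdrawn. Next I'll carry the tool back to its original clear spot.

```bash
python3 -c "
from h import *
go((.445,.048,.09),1.65)"
```

```text
t 8.4 pos [0.4646 0.2422 0.0891] rpy [-3.138e+00  1.000e-03  1.310e+00] shift mm [-192.7   31.1   -0.8] roll -19.5 F [-3.39 -1.04 -1.41] w 0.0186
```

Call:
send_rows --pt "0 -20 -25 0 0" --pt "0 -60 -25 0 -4" --pt "0 -100 -25 0 -8" --pt "0 -140 -25 0 -14" --pt "0 -180 -25 0 -19.5"

```text
t: 8.9
position: [0.3977, 0.0734, 0.0894]
ee_rot: [3.141, 0.0, 1.654]
contact_force: [0.8, -1.6, 0.0]
grip_width: 0.0185
```

```bash
python3 -c "
from h import *
go((.447,.05,.013),1.65)"
```

```text
t 8.9 pos [0.3977 0.0734 0.0894] rpy [3.141 0.    1.654] shift mm [-27.5  47.1  76.4] roll 0.3 F [ 0.75 -1.62  0.02] w 0.0185
```

Call:
send_rows --pt "0 -10 20 15 0" --pt "0 -20 40 35 0" --pt "0 -22 45 55 0" --pt "0 -22 45 68 0" --pt "0 -22 45 74 0"

```text
t: 9.4
position: [0.4443, 0.0559, 0.0141]
ee_rot: [-3.139, 0.0, 1.649]
contact_force: [-0.0, 0.3, -1.1]
grip_width: 0.0184
```

Call:
send_rows --pt "0 0 0 2 0" --pt "0 0 0 4 0" --pt "0 0 0 5 0" --pt "0 0 0 5 0" --pt "0 0 0 5 0"

```text
t: 9.9
position: [0.446, 0.0561, 0.0109]
ee_rot: [3.141, -0.0, 1.649]
contact_force: [-0.7, 0.0, -1.4]
grip_width: 0.0186
```

Call:
send_rows --pt "0 0 0 1 0" --pt "0 0 0 2 0" --pt "0 0 0 2.5 0" --pt "0 0 0 2.5 0" --pt "0 0 0 2.5 0"

```text
t: 10.4
position: [0.4461, 0.0561, 0.0102]
ee_rot: [3.14, -0.0, 1.649]
contact_force: [-8.4, -0.0, 21.0]
grip_width: 0.0182
```

That is firm contact with the mat at TCP z 0.0102. I'll ease off 1 mm and release.

Call:
send_rows --squeeze 20 --pt "0 0 0 -1 0" --pt "0 0 0 -1 0" --pt "0.3 0 0 -1 0" --pt "0.4 0 0 -1 0" --pt "0.5 0 0 -1 0"

```text
t: 10.9
position: [0.4458, 0.0559, 0.0088]
ee_rot: [-3.142, 0.0, 1.649]
contact_force: [-0.3, 0.0, -0.0]
grip_width: 0.0426
```

Call:
send_rows --pt "0.7 0 0 0 0" --pt "0.7 0 0 0 0" --pt "0.7 0 0 -15 0" --pt "0.7 0 0 -45 0" --pt "0.7 0 0 -80 0"

```text
t: 11.4
position: [0.4447, 0.0558, 0.0887]
ee_rot: [-3.139, 0.0, 1.649]
contact_force: [0.2, -0.5, -0.3]
grip_width: 0.0595
```

Call:
send_rows --pt "0.7 0 -20 -30 0" --pt "0.7 0 -50 -60 0" --pt "0.7 0 -90 -80 0" --pt "0.7 0 -130 -80 0" --pt "0.7 0 -150 -80 0"

```text
t: 11.9
position: [0.2939, 0.044, 0.1695]
ee_rot: [3.141, -0.0, 1.649]
contact_force: [0.1, -0.6, -0.4]
grip_width: 0.0596
```

```bash
python3 -c "
from h import *
go((.45,.05,.1),1.65)
a=cap('side')['img'][130:310,280:460,::-1];c=cap('top')['img'][100:260,280:490,::-1]
cv2.imwrite('pics/end.png',np.hstack([cv2.resize(a,(400,400),interpolation=2),cv2.resize(c,(400,305),interpolation=2) if 0 else cv2.copyMakeBorder(cv2.resize(c,(400,305),interpolation=2),0,95,0,0,0)]))"
```

```text
t 11.9 pos [0.2939 0.044  0.1695] rpy [ 3.141 -0.     1.649] shift mm [ -6.2 156.   69.6] roll -0.1 F [ 0.07 -0.61 -0.44] w 0.0596
```

View pics/end.png

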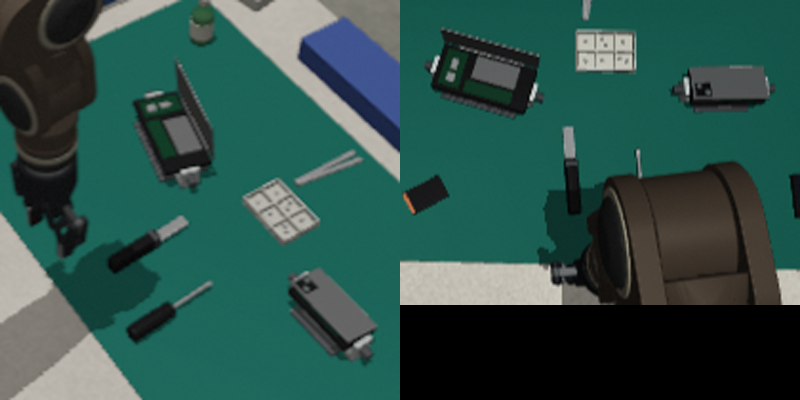

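The final views show the larger cover nearly upright, the tool flat on the mat (top crop (571,170)), the small phone untouched and the gripper clear of everything. I'm handing in.

```bash
python3 -c "
from rig import manip
print(manip.close_job())"
```

```text
the job is handed in; nothing more can be done
None
```

The larger phone's cover is levered open to nearly upright, and the pry tool is lying back on the mat. I handed the job in at about 12 s of the 45 s allowed. The system gives no verdict, so success isn't confirmed.

- **What I did:** I gripped the pry tool by its handle and slid the blade under the raised edge of the larger phone's cover. I then lifted along the hinge arc to a commanded angle of about 1.45 rad and withdrew. Finally I set the tool down about where it had been, without dropping it.
- **Last checks:** The final pictures show the cover standing nearly upright with the blade gone, well past 60 degrees by eye. The tool lies flat, the smaller phone looks untouched, and the gripper is clear of everything, with only sensor noise on the force reading.
- **Not measured:** I did not measure the final cover angles. They come from the blade path and the pictures.
- **Contact forces:** Prying forces stayed within about 3 N, near the sensor noise of 1–2 N, so the force reading did not clearly show the blade pushing on the cover. The pictures show the cover rising on the blade.
- **Disagreements:** Closing the fingers at pickup pushed on the mat with about 7 N. The mat contact at set-down came 3 mm higher than planned, with a brief 21 N press, which I eased off before letting go.

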